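# Stroke-test a touch-sensor board along its row of pads

### The arm

A 6-joint arm with a two-finger parallel gripper is mounted at the origin on a cart in front of the work surface, level with it; the furniture and walls round the work are solid. World frame = base frame: x ahead of the robot, y to its left, z up, the work surface at z = 0. Lengths are in m, angles in rad, forces in N, time in s.
With the tool pointing down it reaches from about 0.3 to 0.875 m from the base axis. Payload 6.4 kg.
Tool frame: the origin (TCP) lies between the finger pads; the fingertips stand 8 mm ahead of it and the grasp point (between the pads) lies 11 mm behind it (ctrl.finger_overhang is the distance from the TCP to the fingertips, in m); z points along the fingers, y is the line along which they close (so a half turn about z gives the same grasp; the last joint's range is limited). The gripper opens to 85 mm and grips with 20 to 120 N. Pads are 22 mm wide; open, the fingers measure 114 mm over their backs; the gripper's body (76 mm by 85 mm) begins 54 mm behind the grasp point. The pads swing forward as they close: fully open they stand 13 mm farther back than shut.
Start: joints at [-1.495, 0.181, 1.607, -0, 1.354, -0.206], TCP at [0.16, -0.552, 0.239] pointing down, gripper open.
Joint ranges: [-2.99, 2.99], [-0.89, 2.07], [0.3, 2.58], [-1.14, 4.28], [0, 2.63], [-3.12, 3.12]. Speed limits (rad/s): [2.57, 2.57, 3.01, 3.14, 3.14, 3.14].

### API

Orientations are given as a unit quaternion [w, x, y, z].
In Python, from bench import ctrl, camera gives the robot as it stands.
- The arm moves only by the shell command python3 -m pendant 'ROWS' [OPENING]. ROWS is JSON, a list of rows, each a list of 6 numbers: the shift along the world's x, y, z normalised to -1 to 1, where 1 is 200 mm, then the turn, a rotation vector about the world's x, y, z normalised to -1 to 1, where 1 is pi/2 rad. In form: [[dx, dy, dz, rx, ry, rz], ...]. A call has exactly 10 rows; each row shifts and turns the commanded pose from where the row before left it; what a row does not reach is not made up. A row lasts 1/8 s, in which the tool goes at most 62.5 mm and 10.7 degrees, less where a joint would pass 70% of its speed; a pose out of reach is approached as far as the arm can. A call with a number of a shift or a turn outside -1 to 1 is refused whole. A call with a gripper value outside its range is refused whole. OPENING is the opening, from -1 (shut) to 1 (fully open), set as the call begins (- or left out, the last holds). The fingers move at their own pace and stop on an object; the grip force is fixed at half the most. Time passes only in rows, so rows that do not move let the fingers close, or fill a call up. It gives the time, the measured TCP pose, the force, the opening and the grip force at its end, in the units of the state.
- ctrl.get_obs(): the state, without advancing time (a new reading comes with each control period).
- camera(name): name is "scene" or "top"; returns a dict with "color" (384x512x3 uint8, blue, green, red), "fx", "fy", "cx", "cy" (pixels), "xyz" and "rotation" of the camera in the world. Camera axes: x right, y down, z forward; pixel columns grow to the right and rows downward; lengths in m; the calibration is good to about 2 mm. A picture is of the moment at which its call begins. There is no depth.
- ctrl.hand_in(): hands the job in; it is judged then, once.
The state is a dict: "time_s": time; "q": joint angles; "dq": joint speeds; "joint_efforts": joint torques, N m; "eef_pos": TCP position; "eef_rot": TCP orientation; "wrist_force": force on the tool from outside, world axes, zero at the start; "torque": the same for the moment, N m; "opening": opening from 0.0 (shut) to 1.0 (fully open); "grasp_force": force on a finger pad.
Only numpy, scipy, OpenCV 4.12 (cv2) and the standard library are available. Lean on these libraries where they do the work, as an engineer would, in place of code of your own. Each camera call takes 0.05 s, during which the arm holds its last target. There are 200 camera calls.

### The job

Test the touch-sensor board: with the fingers shut, lightly stroke along its printed white line from the green pad to the red pad, dipping each of the four pads in turn with the fingertips, keeping them low over the line in between and letting each pad come up again before the next is dipped. Finish while still holding the red pad gently down with the fingertips, the other three pads up. Press lightly, grasp nothing, and do not shift or lift the board or disturb the things on and around it.

Things in the scene. Friction and masses are not known exactly. Their poses are not given: they have to be found in the camera images.
- board: touch-sensor test board, 100 x 256 mm, 24 mm high, grey with a blue top plate; loose on the desk on rubber feet, about 1 kg. Origin at the centre of its underside, z up, y along its length towards the green pad, x towards its black connector. Four sprung pads in a row on an arc of 120 mm radius (bulging to +x), 70 mm apart, joined by a white line: green, white, white, red
- pad_green_top (a point): top centre of the pad that is green (first): a low round button, 15 mm across at the top, sloping at about 40 degrees to 28 mm across at the plate, its top 7.5 mm above the plate when up; goes down with the pad
- pad_green (a joint): travel of the same pad (green (first)); joint value 0 = up, grows to 0.006 m = fully down. It is sprung: about 0.4 N starts it, about 2.8 N takes it fully down, and it comes back up when left
- pad_white_1_top (a point): top centre of the pad that is white, next to the green one (second): a low round button, 15 mm across at the top, sloping at about 40 degrees to 28 mm across at the plate, its top 7.5 mm above the plate when up; goes down with the pad
- pad_white_1 (a joint): travel of the same pad (white, next to the green one (second)); joint value 0 = up, grows to 0.006 m = fully down. It is sprung: about 0.4 N starts it, about 2.8 N takes it fully down, and it comes back up when left
- pad_white_2_top (a point): top centre of the pad that is white, next to the red one (third): a low round button, 15 mm across at the top, sloping at about 40 degrees to 28 mm across at the plate, its top 7.5 mm above the plate when up; goes down with the pad
- pad_white_2 (a joint): travel of the same pad (white, next to the red one (third)); joint value 0 = up, grows to 0.006 m = fully down. It is sprung: about 0.4 N starts it, about 2.8 N takes it fully down, and it comes back up when left
- pad_red_top (a point): top centre of the pad that is red (last): a low round button, 15 mm across at the top, sloping at about 40 degrees to 28 mm across at the plate, its top 7.5 mm above the plate when up; goes down with the pad
- pad_red (a joint): travel of the same pad (red (last)); joint value 0 = up, grows to 0.006 m = fully down. It is sprung: about 0.4 N starts it, about 2.8 N takes it fully down, and it comes back up when left
- line_1 (a point): point of the white line on the plate's surface, half-way between the green and the first white pad
- line_2 (a point): point of the white line on the plate's surface, half-way between the first white and the second white pad. Keep clear of the fixed black printer that stands behind the board: 273 mm high, its front at about x = 0.61, from y = 0.04 to 0.48
- line_3 (a point): point of the white line on the plate's surface, half-way between the second white and the red pad
- red_stopper: small red rubber stopper, 26 mm across and 26 mm tall, that stands on the board's plate on the inner side of the arc; bystander, leave alone. Origin at its underside
- fitting: brass hose fitting, 42x17x19 mm, lying beside the green end of the board; bystander. Origin at its underside
- vial: glass vial with a blue cap, 16 mm across, 51 mm tall, standing beside the green end of the board; bystander. Origin at its underside
- black_stopper: black rubber stopper, 34 mm across, 30 mm tall, standing on the desk to the right of the board; bystander. Origin at its underside
- screwdriver: red-handled screwdriver, 196 mm long, 25 mm thick, lying on the right of the desk; bystander. Origin at its underside
- marker: marker pen, white with a blue cap, 135 mm long, lying on the right of the desk; bystander. Origin at its underside
- tape: roll of cream masking tape, 104 mm across, 25 mm high, lying flat on the left of the desk; bystander. Origin at its underside
- beaker: clear plastic beaker, 52 mm across, 67 mm tall, standing on the left of the desk; bystander. Origin at its underside

How it is judged:
On the way, in this order (a step that is already met when the one before it is completed fails the run):
1. the green pad is dipped by the fingertips, alone (value of joint pad_green above 0.0012 m and value of joint each of pad_white_1, pad_white_2, pad_red below 0.0012 m), for 0.1 s.
2. the fingertips follow the line low over the board from the green to the first white pad, with no pad dipped half-way (horizontal distance between the grasp point and line_1 below 0.022 m and z of the grasp point in the frame of board below 0.085 m and value of joint each of pad_green, pad_white_1, pad_white_2, pad_red below 0.001 m).
3. the first white pad is dipped by the fingertips, alone (value of joint each of pad_green, pad_white_2, pad_red below 0.0012 m and value of joint pad_white_1 above 0.0012 m), for 0.1 s.
4. the fingertips follow the line low over the board from the first white to the second white pad, with no pad dipped half-way (horizontal distance between the grasp point and line_2 below 0.022 m and z of the grasp point in the frame of board below 0.085 m and value of joint each of pad_green, pad_white_1, pad_white_2, pad_red below 0.001 m).
5. the second white pad is dipped by the fingertips, alone (value of joint each of pad_green, pad_white_1, pad_red below 0.0012 m and value of joint pad_white_2 above 0.0012 m), for 0.1 s.
6. the fingertips follow the line low over the board from the second white to the red pad, with no pad dipped half-way (horizontal distance between the grasp point and line_3 below 0.022 m and z of the grasp point in the frame of board below 0.085 m and value of joint each of pad_green, pad_white_1, pad_white_2, pad_red below 0.001 m).
7. the red pad is dipped by the fingertips, alone (value of joint each of pad_green, pad_white_1, pad_white_2 below 0.0012 m and value of joint pad_red above 0.0012 m), for 0.1 s.
At the end, for the whole second after the job is handed in: The fingertips hold the red pad down by more than 1 mm with 0.2 to 10 N on the board; the other three pads are up (less than 1 mm down); the board lies flat within 12 mm of where it started, and every bystander within 15 mm of its start (value of joint pad_red above 0.001 m and value of joint each of pad_green, pad_white_1, pad_white_2 below 0.001 m and contact force between the fingers and board between 0.2 and 10 N and distance of board from where it was at the start of the episode below 0.012 m and angle between board's own z axis and vertical below 0.05 rad and distance of each of red_stopper, fitting, vial, black_stopper, screwdriver, marker, tape, beaker from where it was at the start of the episode below 0.015 m); the arm keeps its last pose, push and grip.
It fails at once if the board is pressed hard (over 15 N) (contact force between the fingers and board above 15 N).
It fails at once if the board is shifted by more than 12 mm, lifted or tipped (distance of board from where it was at the start of the episode above 0.012 m or height (world z) of board above 0.006 m or angle between board's own z axis and vertical above 0.08 rad).
It fails at once if a bystander is moved by more than 15 mm (distance of any of red_stopper, fitting, vial, black_stopper, screwdriver, marker, tape, beaker from where it was at the start of the episode above 0.015 m).
It also fails if it takes over 42 s, if anything falls off the work surface, if the arm or the gripper's body presses on something with over 40 N, if the wrist force passes 120 N, or if a joint passes its speed limit or range.

## Working session

There is one attempt and no reset: what is moved stays moved. The work goes in short steps, Python scripts to look and compute and a shell command to move; the robot and the scene stay as the last step left them, time stands still between calls to the robot, and variables do not carry over. Pictures are saved under pics/ and viewed, at most 10 in all, crops included, and the job is handed in when it is done.

```bash
mkdir -p pics; python3 - <<'E'
from bench import ctrl,camera
import cv2
for n in("scene","top"):
    c=camera(n); cv2.imwrite(f"pics/{n}0.png",c["color"]); print(n,c["xyz"],c["fx"],c["rotation"])
o=ctrl.get_obs(); print(o["time_s"],o["eef_pos"],o["eef_rot"],o["wrist_force"],ctrl.finger_overhang)
E
```

```text
scene [-0.53167021 -0.61998585  0.59606278] 380.83014955576 [-0.47540807  0.73561095 -0.40260524  0.26603142]
top [0.24962589 0.03939296 1.47306093] 420.44119204226564 [ 0.06755568 -0.69695375  0.7109852  -0.06474376]
0.1 [ 0.15985927 -0.55181938  0.23845538] [-8.07563510e-04  9.90091115e-01  1.40424107e-01  5.05672167e-05] [-0.09293132 -0.14735962  0.25543712] 0.008
```

View pics/top0.png

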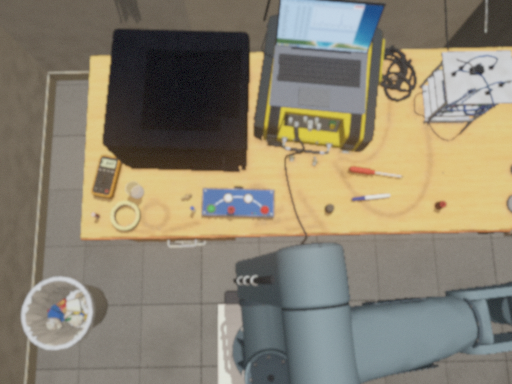

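View pics/scene0.png

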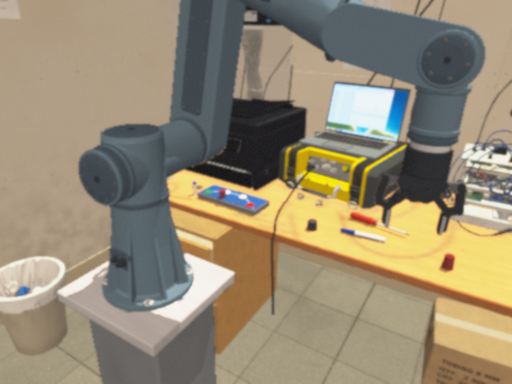

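The top view shows the board at about (238,203) px: green pad at (211,209), white pads near (228,197) and (247,198), red pad at (265,210), and the red stopper at (231,211). The scene view shows the arm well clear of it. Next I'll measure the board.

```bash
cat > h.py <<'E'
import numpy as np, cv2
from bench import ctrl,camera
from scipy.spatial.transform import Rotation as R
def ray(c,u,v,z):
    q=c["rotation"]; d=R.from_quat([q[1],q[2],q[3],q[0]]).apply([(u-c["cx"])/c["fx"],(v-c["cy"])/c["fy"],1])
    p=np.array(c["xyz"]); return p+d*(z-p[2])/d[2]
E
python3 - <<'E'
from h import *
c=camera("top"); im=c["color"]; x0,y0=190,175; cr=im[y0:230,x0:290]
cv2.imwrite("pics/crop.png",cv2.resize(cr,None,fx=8,fy=8,interpolation=cv2.INTER_CUBIC))
hsv=cv2.cvtColor(cr,cv2.COLOR_BGR2HSV); H,S,V=[hsv[...,i].astype(int) for i in range(3)]
ms={"blue":((H>100)&(H<125)&(S>90),.024),"green":((H>45)&(H<85)&(S>90),.029),"red":(((H<8)|(H>170))&(S>120),.03),"white":((S<60)&(V>170),.03)}
for k,(m,z) in ms.items():
    n,l,s,ce=cv2.connectedComponentsWithStats(m.astype(np.uint8))
    for i in range(1,n):
        if s[i,4]>5: print(k,s[i],ce[i]+[x0,y0],ray(c,*(ce[i]+[x0,y0]),z).round(4))
m=ms["blue"][0].astype(np.uint8); n,l,s,_=cv2.connectedComponentsWithStats(m);i=1+s[1:,4].argmax()
r=cv2.minAreaRect(np.argwhere(l==i)[:,::-1].astype(np.float32)); print(r)
b=cv2.boxPoints(r)+[x0,y0]
P=np.array([ray(c,*p,.024) for p in b]);print(P.round(4),P.mean(0))
E
```

```text
blue [ 14  15  68  22 520] [237.65192308 196.14423077] [0.5174 0.0849 0.024 ]
blue [ 26  24  44  16 392] [238.42346939 207.30357143] [0.4778 0.0828 0.024 ]
green [18 31  6  5 23] [210.7826087  208.13043478] [0.476  0.1788 0.029 ]
red [39 33  4  5 17] [230.52941176 209.64705882] [0.4692 0.1101 0.03  ]
red [71 32  7  6 34] [264.29411765 209.5       ] [ 0.4673 -0.007   0.03  ]
white [13 13  4  4 10] [204.7 189.3] [0.543  0.1998 0.03  ]
white [26 13 18  2 21] [225.57142857 188.14285714] [0.5457 0.1267 0.03  ]
white [69 14 15  5 26] [267.92307692 189.96153846] [ 0.5361 -0.0215  0.03  ]
white [12 17  1  9  9] [202. 196.] [0.5194 0.2092 0.03  ]
white [ 24  18  48  14 236] [238.02542373 198.5       ] [0.5079 0.0836 0.03  ]
white [ 0 31  5  5 15] [191.8 207.6] [0.4791 0.2446 0.03  ]
white [13 36  3  2  6] [204.  211.5] [0.4645 0.2022 0.03  ]
white [80 37  3  3  7] [271.14285714 213.28571429] [ 0.4536 -0.0304  0.03  ]
((47.6059455871582, 24.950925827026367), (67.41773223876953, 20.09552764892578), 1.7098139524459839)
[[ 0.4743  0.2043  0.024 ]
 [ 0.5457  0.2022  0.024 ]
 [ 0.5337 -0.0345  0.024 ]
 [ 0.4625 -0.0304  0.024 ]] [0.50404495 0.08538611 0.024     ]
```

View pics/crop.png

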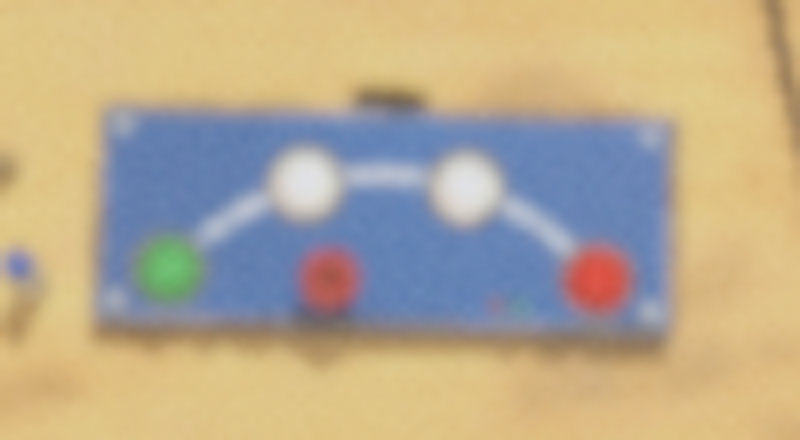

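The crop gives pad centres of green (170,268), white 1 (305,183), white 2 (466,188) and red (598,278). The red stopper is at (328,278), on the inner side of the arc. I'll fit the known pad layout to these points.

```bash
python3 - <<'E'
from h import *
c=camera("top")
px=np.array([(170,268),(305,183),(466,188),(598,278)])
uv=(px+.5)/8-.5+[190,175]
W=np.array([ray(c,*p,.0285) for p in uv])
a=2*np.arcsin(35/120); th=a*np.array([1.5,.5,-.5,-1.5,1,0,-1])
M=.12*np.c_[np.cos(th),np.sin(th),0*th]
m=M[:4]; rot,rs=R.align_vectors(W-W.mean(0),m-m.mean(0)); 
F=rot.apply(M-m.mean(0))+W.mean(0)
print(W.round(4));print(rot.as_euler('zyx',True),((W-F[:4])*1000).round(1));print(F.round(4)[:,:2])
o=ctrl.get_obs();print(((F[:,:2]-o["eef_pos"][:2])/.2).round(3), np.diff(F[[0,4,1,5,2,6,3],:2],axis=0)/.2)
E
python3 -m pendant '[[0.09,0.22,0,0,0,0],[0.09,0.22,0,0,0,0],[0.09,0.22,0,0,0,0],[0.09,0.22,0,0,0,0],[0.09,0.22,0,0,0,0],[0.09,0.22,0,0,0,0],[0.09,0.22,0,0,0,0],[0.09,0.22,0,0,0,0],[0.09,0.22,0,0,0,0],[0.09,0.22,0,0,0,0]]' -1
```

```text
[[ 0.4764  0.1787  0.0285]
 [ 0.5127  0.1197  0.0285]
 [ 0.5091  0.0494  0.0285]
 [ 0.4682 -0.0071  0.0285]]
[-2.52099375  0.         -0.        ] [[ 0.2 -0.3  0. ]
 [ 0.1  0.4  0. ]
 [-0.5  0.1  0. ]
 [ 0.2 -0.1  0. ]]
[[ 0.4762  0.179 ]
 [ 0.5126  0.1193]
 [ 0.5096  0.0493]
 [ 0.468  -0.007 ]
 [ 0.4989  0.1519]
 [ 0.5163  0.0841]
 [ 0.493   0.0181]]
[[1.581 3.655]
 [1.764 3.356]
 [1.748 3.007]
 [1.54  2.725]
 [1.695 3.519]
 [1.782 3.18 ]
 [1.665 2.85 ]] [[ 0.11343115 -0.13579012]
 [ 0.06889371 -0.16297006]
 [ 0.01836528 -0.17597812]
 [-0.03376019 -0.17368314]
 [-0.08294988 -0.15628468]
 [-0.12492625 -0.12529571]]
time_s: 1.45
eef_pos: [0.3402, -0.1109, 0.2394]
eef_rot: [0.0, 0.99, 0.14, 0.0]
wrist_force: [0.2, -1.0, 0.2]
opening: -0.005
grasp_force: 0.0
```

The fit leaves residuals of 0.5 mm or less. Next I'll move over the green pad.

```bash
python3 -m pendant '[[0.12,0.25,0,0,0,0],[0.12,0.25,0,0,0,0],[0.12,0.25,0,0,0,0],[0.12,0.25,0,0,0,0],[0.12,0.25,0,0,0,0],[0.08,0.2,-0.1,0,0,0],[0,0,-0.25,0,0,0],[0,0,-0.25,0,0,0],[0,0,-0.2,0,0,0],[0,0,0,0,0,0]]'; python3 - <<'E'
from h import *
o=ctrl.get_obs();print(o["eef_pos"],o["wrist_force"])
c=camera("scene");cv2.imwrite("pics/s1.png",cv2.resize(c["color"][140:240,160:300],None,fx=5,fy=5,interpolation=cv2.INTER_CUBIC))
E
```

```text
time_s: 2.7
eef_pos: [0.4728, 0.1773, 0.0762]
eef_rot: [-0.0, 0.99, 0.14, -0.004]
wrist_force: [-0.2, 0.5, -0.3]
opening: 0.004
grasp_force: 0.0
[0.47281697 0.17728181 0.07622655] [-0.20057501  0.46726591 -0.25075484]
```

View pics/s1.png

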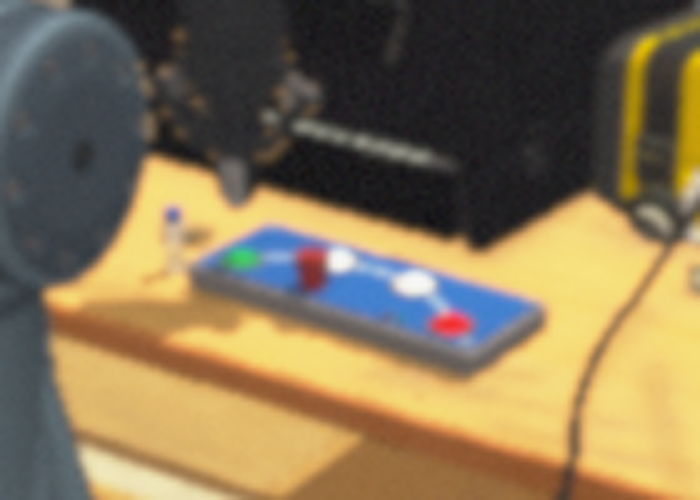

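The closed fingertips, at (237,200) in the crop, hang directly above the green pad at (243,258). I'll lower gently.

```bash
python3 -m pendant '[[0.017,0.009,-0.07,0,0,0],[0,0,-0.06,0,0,0],[0,0,-0.03,0,0,0],[0,0,-0.01,0,0,0],[0,0,-0.01,0,0,0],[0,0,-0.005,0,0,0],[0,0,-0.005,0,0,0],[0,0,0,0,0,0],[0,0,0,0,0,0],[0,0,0,0,0,0]]'; python3 -c "
from h import *
o=ctrl.get_obs();print(o['eef_pos'],o['wrist_force'])"
```

```text
time_s: 4.0
eef_pos: [0.4794, 0.1795, 0.0414]
eef_rot: [0.0, 0.99, 0.14, 0.0]
wrist_force: [-0.1, -0.3, -0.2]
opening: -0.001
grasp_force: 0.0
[0.47937809 0.17947769 0.04136378] [-0.10498556 -0.34674705 -0.21585644]
```

```bash
python3 -m pendant '[[-0.016,0,-0.005,0,0,0],[0,0,-0.005,0,0,0],[0,0,-0.005,0,0,0],[0,0,-0.005,0,0,0],[0,0,-0.005,0,0,0],[0,0,0,0,0,0],[0,0,0,0,0,0],[0,0,0,0,0,0],[0,0,0,0,0,0],[0,0,0,0,0,0]]'; python3 -c "
from h import *
o=ctrl.get_obs();print(o['eef_pos'],o['wrist_force'])
for i in range(3): camera('top'); print(ctrl.get_obs()['wrist_force'])"
```

```text
time_s: 5.25
eef_pos: [0.4761, 0.1795, 0.0363]
eef_rot: [0.0, 0.99, 0.14, -0.0]
wrist_force: [-0.9, 0.1, 1.8]
opening: -0.004
grasp_force: 0.8
[0.47608323 0.17945114 0.03627024] [-0.93660703  0.08312242  1.8162136 ]
[-1.92140815  0.41364157  1.68833766]
[-0.76026396  0.5398661   1.05397488]
[-1.06566118 -0.49417275  1.14220029]
```

Fz is about 1.5 N, which matches the spring at about 3 mm of travel. I'll raise and follow the line to white 1.

```bash
python3 -m pendant '[[0,0,0.03,0,0,0],[0,0,0.02,0,0,0],[0.057,-0.068,0,0,0,0],[0.057,-0.068,0,0,0,0],[0,0,0,0,0,0],[0,0,0,0,0,0],[0.023,-0.055,0,0,0,0],[0.023,-0.055,0,0,0,0],[0.023,-0.055,0,0,0,0],[0,0,0,0,0,0]]'
python3 -m pendant '[[0,0,0,0,0,0],[0,0,-0.02,0,0,0],[0,0,-0.01,0,0,0],[0,0,-0.01,0,0,0],[0,0,-0.005,0,0,0],[0,0,-0.005,0,0,0],[0,0,0,0,0,0],[0,0,0,0,0,0],[0,0,0,0,0,0],[0,0,0,0,0,0]]'
```

```text
time_s: 6.65
eef_pos: [0.5133, 0.1182, 0.0464]
eef_rot: [0.0, 0.99, 0.14, 0.0]
wrist_force: [-0.4, 0.6, 0.3]
opening: 0.001
grasp_force: 0.0
time_s: 7.9
eef_pos: [0.5128, 0.1193, 0.0363]
eef_rot: [-0.0, 0.99, 0.14, 0.0]
wrist_force: [-0.6, 1.6, 2.2]
opening: -0.001
grasp_force: 0.8
```

```bash
python3 -m pendant '[[0,0,0.03,0,0,0],[0,0,0.02,0,0,0],[0.009,-0.088,0,0,0,0],[0.009,-0.088,0,0,0,0],[0,0,0,0,0,0],[0,0,0,0,0,0],[-0.011,-0.058,0,0,0,0],[-0.011,-0.058,0,0,0,0],[-0.012,-0.058,0,0,0,0],[0,0,0,0,0,0]]'
python3 -m pendant '[[0,0,0,0,0,0],[0,0,-0.02,0,0,0],[0,0,-0.01,0,0,0],[0,0,-0.01,0,0,0],[0,0,-0.005,0,0,0],[0,0,-0.005,0,0,0],[0,0,0,0,0,0],[0,0,0,0,0,0],[0,0,0,0,0,0],[0,0,0,0,0,0]]'
```

```text
time_s: 9.15
eef_pos: [0.5094, 0.0483, 0.0463]
eef_rot: [0.0, 0.99, 0.14, 0.0]
wrist_force: [-1.1, 0.7, 0.9]
opening: 0.001
grasp_force: 0.0
time_s: 10.4
eef_pos: [0.5095, 0.0493, 0.0363]
eef_rot: [0.0, 0.99, 0.14, 0.0]
wrist_force: [0.0, 0.2, 1.4]
opening: 0.003
grasp_force: 0.8
```

```bash
python3 -m pendant '[[0,0,0.03,0,0,0],[0,0,0.02,0,0,0],[-0.041,-0.078,0,0,0,0],[-0.042,-0.078,0,0,0,0],[0,0,0,0,0,0],[0,0,0,0,0,0],[-0.041,-0.042,0,0,0,0],[-0.042,-0.042,0,0,0,0],[-0.042,-0.042,0,0,0,0],[0,0,0,0,0,0]]'
python3 -m pendant '[[0,0,0,0,0,0],[0,0,-0.02,0,0,0],[0,0,-0.01,0,0,0],[0,0,-0.01,0,0,0],[0,0,-0.005,0,0,0],[0,0,-0.005,0,0,0],[0,0,0,0,0,0],[0,0,0,0,0,0],[0,0,0,0,0,0],[0,0,0,0,0,0]]'
python3 - <<'E'
from h import *
c=camera("scene");cv2.imwrite("pics/s2.png",cv2.resize(c["color"][140:240,160:300],None,fx=5,fy=5,interpolation=cv2.INTER_CUBIC))
for i in range(3): camera('top'); o=ctrl.get_obs(); print(o['eef_pos'],o['wrist_force'])
E
```

```text
time_s: 11.65
eef_pos: [0.4671, -0.0077, 0.0462]
eef_rot: [-0.0, 0.99, 0.14, -0.0]
wrist_force: [-0.1, -0.2, 0.6]
opening: -0.002
grasp_force: 0.0
time_s: 12.9
eef_pos: [0.4679, -0.0071, 0.0363]
eef_rot: [-0.0, 0.99, 0.14, 0.0]
wrist_force: [0.4, 1.5, 1.3]
opening: 0.002
grasp_force: 0.8
[ 0.46790908 -0.00710881  0.03630853] [-0.85596723  1.65449007  1.36446611]
[ 0.46795073 -0.0071389   0.03632632] [-1.18776279  1.22212825  1.00839625]
[ 0.46792104 -0.00712398  0.0363015 ] [-0.14489735  1.68057392  1.56722133]
```

View pics/s2.png

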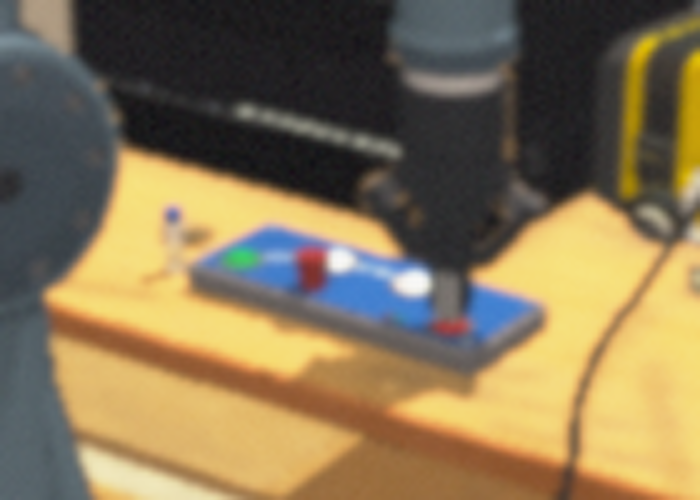

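The fingertips press the red pad at (450,325), and the board, the red stopper and the vial are unmoved. Handing in.

```bash
python3 -c "
from bench import ctrl
print(ctrl.hand_in())"
```

```text
the job is handed in; nothing more can be done
None
```

I dipped the four pads in order, green to red, and handed the job in with the fingertips holding the red pad about 3 mm down at about 1.5 N; the board and the nearby items in the last picture looked unmoved, but the hand-in returned no verdict.

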